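# Fill the lower stack-nest tote and stack its mate the other way round

## Task

Two empty grey totes stand nested one in the other at the left of the bench: lift the inner one out and stand it on a free spot of the bench, then put the two standing M12 bolts into the tote that stayed behind. Take the first tote again and, turned end for end, set it (do not let it fall) on top of the other, so that it does not sink in but stands on the ledges, stacked level above the bolts. Leave the gauge block, the spanner and the small zinc latch where they lie.

Things in the scene. Friction and masses are not known exactly. Their poses are not given: they have to be found in the camera images.
- lower_tote_mid (a point): Lower of two equal grey plastic stack-nest totes: open troughs 164 mm long (x), 62 mm wide (y), 68 mm high. It stands on the bench at the left, long axis within 0.35 rad of world x. Point: its centre, 34 mm above its underside. x runs to its tongue end, z up. 0.16 kg, loose. Inner floor 2.5 mm up, 114 x 39 mm; the walls lean out, 45 mm wide inside 30 mm up.
- upper_tote_mid (a point): Centre of the other tote, equal in size and axes (x to its tongue end). At the start it is nested in the lower one, the same way round, 32 mm higher: only its collar shows above the lower rim. Lifts straight out, walls clear by 1.4 mm. Take it from above at mid-length across the 62 mm collar; fingers more than 32 mm below its rim would clamp both totes.
- upper_tote_tongue (a point): Middle of the outer face of the upper tote's tongue end, half-way up: 82 mm from its centre along its +x. Turned end for end against the lower tote its columns stand on the lower one's ledges: stacked, 60 mm above it, the foot 8 mm deep inside the lower rim with about 4.8 mm of play each way (unturned it would nest again, 32 mm above).
- lower_tote: The same lower tote; origin at the centre of its underside. An upright collar runs round each tote from 36 mm up to the rim at 68 mm. Tongue end (+x): one column bulges out in the middle, with a 14 mm deep ledge inside each corner. Notch end (-x): a column in each corner and one ledge in the middle. Ledges lie 8 mm below the rim. Foot 44 mm wide.
- upper_tote: The same upper tote; origin at the centre of its underside, axes as above. It stands safely by itself on the bench; the strip before the lidded tin, between the vice's bar and the bolts, is free: the tote fits there lying across (along world y), about x 0.455, y 0.03.
- bolt_1_mid (a point): Steel M12 bolt, 50 mm long, standing upright on its hexagon head on the bench in the right front part: head 21 mm across and 8 mm high at the bottom, plain shank 12 mm thick above it. The point is its centre, 25 mm above the bench; z up along the shank. 0.06 kg, loose.
- bolt_2_mid (a point): Steel M12 bolt, 50 mm long, standing upright on its hexagon head on the bench in the right front part: head 21 mm across and 8 mm high at the bottom, plain shank 12 mm thick above it. The point is its centre, 25 mm above the bench; z up along the shank. 0.06 kg, loose.
- bolt_1: The same bolt; origin at the centre of the underside of its head. On the way to the totes stand the lidded tin (about 55 mm high) and the blue vice (85 mm high, its bar reaching towards the robot): carry over them. The toggle clamp (66 mm high) stands 3 to 10 cm behind the bolts.
- bolt_2: The same bolt; origin at the centre of the underside of its head. On the way to the totes stand the lidded tin (about 55 mm high) and the blue vice (85 mm high, its bar reaching towards the robot): carry over them. The toggle clamp (66 mm high) stands 3 to 10 cm behind the bolts.
- gauge_block: Bystander: ground steel block 30 x 40 x 50 mm, loose, standing near the press; origin at the centre of its underside.
- spanner: Bystander: steel spanner 183 mm long, 8 mm thick, lying behind the lidded tin; origin at the middle of its underside.
- latch_1: Bystander: small stamped zinc part, 29 x 49 x 13 mm, lying near the toggle clamp; origin at the middle of its underside.

How it is judged:
By the outcome, as a careful person would: the job done as asked, in the order asked, and still so for the second after the job is handed in, with the robot touching nothing.
It also fails if it takes over 72 s, if anything falls off the work surface, if the arm or the gripper's body presses on something with over 40 N, if the wrist force passes 120 N, or if a joint passes its speed limit or range.

## Robot

A 6-joint arm with a two-finger parallel gripper is mounted at the origin on a cart in front of the work surface, level with it; the furniture and walls round the work are solid. World frame = base frame: x ahead of the robot, y to its left, z up, the work surface at z = 0. Lengths are in mm, angles in degrees, forces in N, time in s.
With the tool pointing down it reaches from about 325 to 775 mm from the base axis. Payload 5.5 kg.
Tool frame: the origin (TCP) lies at the very end of the fingers, on their centre line; the grasp point (between the pads) lies 19 mm behind it; z points along the fingers, y is the line along which they close (so a half turn about z gives the same grasp; the last joint's range is limited). The gripper opens to 85 mm and grips with 20 to 120 N. Pads are 22 mm wide; open, the fingers measure 114 mm over their backs; the gripper's body (76 mm by 85 mm) begins 54 mm behind the grasp point. The pads swing forward as they close: fully open they stand 13 mm farther back than shut.
Start: joints at [73.47, 5.22, 70.514, -0, 104.267, -3.249], TCP at [137.841, 583.966, 231.275] pointing down, gripper open.
Joint ranges: [-164.24, 164.24], [-49.07, 125.15], [9.68, 141.18], [-86.29, 266.29], [3.28, 154.24], [-151.56, 151.56]. Speed limits (degrees/s): [147.25, 147.25, 172.46, 180, 180, 180].

## Interface

Orientations are given as [roll, pitch, yaw] about the fixed x, y, z axes, in that order (R = Rz(yaw) Ry(pitch) Rx(roll)).
In Python, from plant import get_state, snapshot, get_calibration, job_done gives the robot as it stands. The module is installed in compiled form; this text tells all that it offers.
- The arm moves only by the shell command python3 -m handwheel 'ROWS' [FORCE]. ROWS is a JSON object of lists of equal length, an entry for each row: "claw": the finger opening in cm, from 0 to 8.54; "delta_pos": the shift along the tool's x, y, z in cm, a list of three; "turn": the turn about the tool's z in rad. A call has 1 to 20 rows; each row is the pose to reach, as a shift and turn from the pose commanded when the call began, along the tool's axes at that moment; what a row does not reach only later rows make up. A row lasts 1/10 s, in which the tool goes at most 50 mm and 8.59 degrees, less where a joint would pass 70% of its speed; a pose out of reach is approached as far as the arm can. A call with a gripper value outside its range is refused whole. The fingers move at their own pace and stop on an object; FORCE is the grip in N (left out, the last holds). Time passes only in rows, so rows that repeat a pose let the fingers close. It gives the time, the measured TCP pose, the force, the opening and the grip force at its end, in the units of the state.
- get_state(): the state, without advancing time (a new reading comes with each control period).
- snapshot(name): name is "scene" or "top" or "wrist"; returns the picture (384x512x3 uint8, blue, green, red); there is no depth.
- get_calibration(name): a dict with "intrinsics" (3x3 intrinsics, pixels), "k1" (the pictures are not rectified: a ray, as slopes to the right and down, at radius r is drawn at 1 + k1 r^2 times it, then the intrinsics apply), "R" (3x3) and "t" (3): a world point X has camera coordinates R X + t. Camera axes: x right, y down, z forward; pixel columns grow to the right and rows downward; lengths in mm; the calibration is good to about 2 mm. A picture is of the moment at which its call begins: read the wrist's pose just before it. get_calibration takes no time and is no camera call; for the wrist camera it gives the pose at the moment of the call.
- job_done(): hands the job in; it is judged then, once.
The state is a dict: "clock": time; "joint_positions": joint angles; "qvel": joint speeds; "effort": joint torques, N m; "ee_pos": TCP position; "orientation": TCP orientation; "contact_force": force on the tool from outside, world axes, zero at the start; "moment": the same for the moment, N m; "grip_width": opening from 0.0 (shut) to 1.0 (fully open); "finger_force": force on a finger pad.
Only numpy, scipy, OpenCV 4.12 (cv2) and the standard library are available. Lean on these libraries where they do the work, as an engineer would, in place of code of your own. Each camera call takes 0.05 s, during which the arm holds its last target. There are 200 camera calls.

## Working session

There is one attempt and no reset: what is moved stays moved. The work goes in short steps, Python scripts to look and compute and a shell command to move; the robot and the scene stay as the last step left them, time stands still between calls to the robot, and variables do not carry over. Pictures are saved under pics/ and viewed, at most 10 in all, crops included, and the job is handed in when it is done.

```bash
mkdir -p pics
cat > h.py <<'E'
import numpy as np, cv2
from plant import get_state, snapshot, get_calibration
def ray(c,u,v):
    K=np.array(c["intrinsics"],float);R=np.array(c["R"]);t=np.array(c["t"])
    d=np.linalg.inv(K)@[u,v,1]; d=d[:2]; s=d.copy()
    for _ in range(30): s=d/(1+c["k1"]*(s@s))
    return -R.T@t, R.T@np.array([s[0],s[1],1])
def at(c,u,v,z):
    o,d=ray(c,u,v); return (o+d*(z-o[2])/d[2]).round(1)
def proj(c,X):
    p=np.array(c["R"])@X+np.array(c["t"]); s=p[:2]/p[2]; s=s*(1+c["k1"]*(s@s)); return (np.array(c["intrinsics"])@[*s,1])[:2].round(1)
E
python3 - <<'E'
from h import *
print(get_state())
for n in ["scene","top"]:
    c=get_calibration(n); print(n,c)
    cv2.imwrite(f"pics/{n}0.png",cv2.resize(snapshot(n),(800,600),interpolation=cv2.INTER_CUBIC))
E
```

```text
{'clock': 0.0, 'joint_positions': array([ 7.34711956e+01,  5.26433596e+00,  7.05833437e+01, -5.17067993e-04,
        1.04267060e+02, -3.24821931e+00]), 'qvel': array([ 0.05664765,  0.06791838,  0.04045333,  0.03532016,  0.0065908 ,
       -0.10025628]), 'effort': array([-1.98598675e-03, -4.58725047e+01, -4.18024242e+01, -3.02925828e-04,
        1.16160396e-02,  1.74244150e-05]), 'ee_pos': array([137.74926432, 583.67522708, 230.12361721]), 'orientation': array([-1.79885417e+02, -6.00076271e-03,  1.66719282e+02]), 'contact_force': array([ 1.03493054, -0.62730214,  0.16411983]), 'moment': array([ 0.02395152,  0.06603203, -0.00869899]), 'finger_force': 0.0, 'grip_width': 0.9977681831268526}
scene {'intrinsics': array([[384.43947113,   0.        , 244.66895933],
       [  0.        , 384.43947113, 183.71605536],
       [  0.        ,   0.        ,   1.        ]]), 'k1': -0.11259702677326529, 'R': array([[ 0.70753518, -0.70664642,  0.00669379],
       [-0.49007262, -0.49746939, -0.7157884 ],
       [ 0.50913927,  0.50316503, -0.69828516]]), 't': array([-410.65683761,  317.87409021,  823.12451623])}
top {'intrinsics': array([[439.20175694,   0.        , 259.13500665],
       [  0.        , 439.20175694, 189.43413836],
       [  0.        ,   0.        ,   1.        ]]), 'k1': 0.0014196466149233925, 'R': array([[ 0.00131331, -0.99998996, -0.00428437],
       [-0.99761003, -0.00101418, -0.06908836],
       [ 0.06908332,  0.00436486, -0.99760134]]), 't': array([  10.2397955 ,  555.71793014, 1221.38902838])}
```

View pics/top0.png

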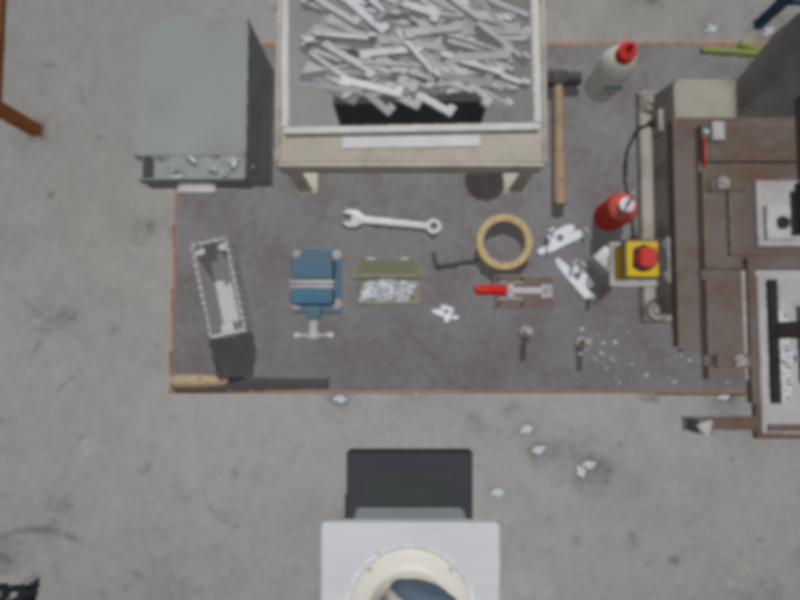

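View pics/scene0.png

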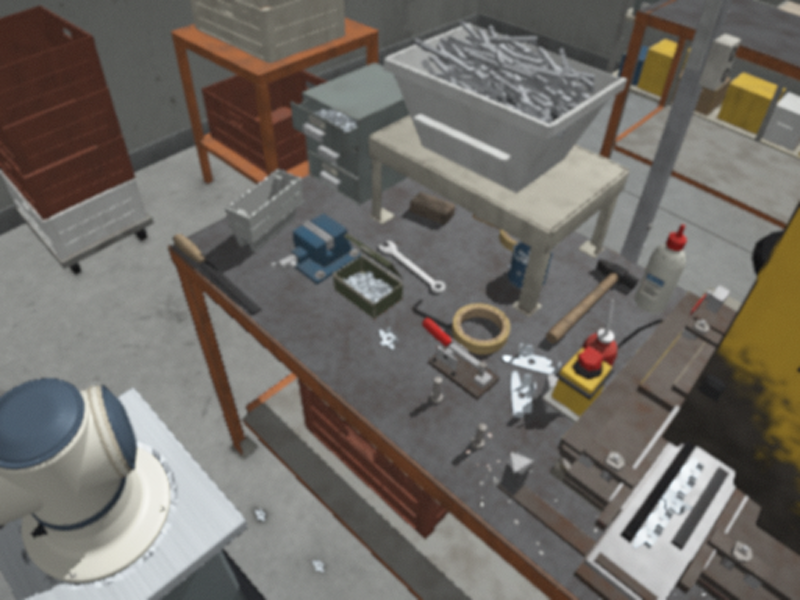

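The top view shows the tote pair near (219,288), the vice at (315,280), the tin at (388,285) and the bolts at (525,335) and (582,345), all in pixels of the 800x600 picture. I'll enlarge crops next.

Run:
```python
from h import *
im=np.mean([snapshot("top").astype(float) for _ in range(4)],0).astype(np.uint8)
a=cv2.resize(im[148:233,115:170],None,fx=7,fy=7,interpolation=cv2.INTER_CUBIC) #385x595
b=cv2.resize(im[195:239,326:385],None,fx=7,fy=7,interpolation=cv2.INTER_CUBIC) #413 x 308
o=np.zeros((600,800,3),np.uint8);o[:595,:385]=a;o[:308,387:]=b
s=snapshot("scene"); c=cv2.resize(s[230:290,265:324],None,fx=4.8,fy=4.8,interpolation=cv2.INTER_CUBIC)
o[310:310+c.shape[0],387:387+c.shape[1]]=c
cv2.imwrite("pics/crop1.png",o)
c=get_calibration("top")
for u,v in [(526,330),(583,342)]: print(at(c,u*.64,v*.64,50))
for u,v in [(193,242),(227,237),(246,332),(211,338)]: print(at(c,u*.64,v*.64,100))
```

```text
[ 493.9 -201.9   50. ]
[ 473.1 -301.5   50. ]
[641.8 371.1 100. ]
[650.4 313.4 100. ]
[489.  278.2 100. ]
[478.8 337.1 100. ]
```

View pics/crop1.png

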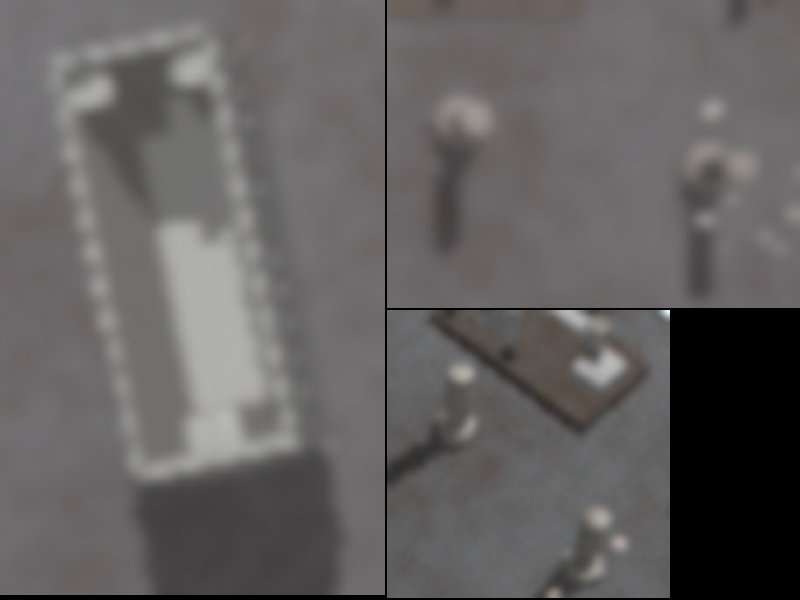

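The crop shows the rim corners at (55,58), (212,35), (297,445) and (137,475). There are two corner ledges at the far end and one middle ledge at the near end, so the tongue points away from the robot. The bolt tops are at (463,116) and (710,163) from above, and at (460,373) and (598,517) in the scene crop.

Run:
```python
from h import *
c=get_calibration("top"); s=get_calibration("scene"); w=get_calibration("wrist"); print(w, get_state()["clock"])
P=[at(c,115+(u-3)/7,148+(v-3)/7,100) for u,v in [(55,58),(212,35),(297,445),(137,475)]]
P=np.array(P);print(P, P.mean(0))
for i in range(4): print(np.linalg.norm(P[i]-P[(i+1)%4]).round(1))
d=(P[0]+P[1]-P[2]-P[3]);print("yaw",np.degrees(np.arctan2(d[1],d[0])))
e=P[0]+P[3]-P[1]-P[2];print("yaw from wide",np.degrees(np.arctan2(e[1],e[0]))-90)
for (u,v),(a,b) in zip([(463,116),(710,163)],[(460,373),(598,517)]):
    print(at(c,326+(u-387-3)/7,195+(v-3)/7,50), at(s,265+(a-387-2)/4.8,230+(b-310-2)/4.8,50))
```

```text
{'intrinsics': array([[290.88108683,   0.        , 251.07945499],
       [  0.        , 290.88108683, 198.22674043],
       [  0.        ,   0.        ,   1.        ]]), 'k1': 0.02192170112786533, 'R': array([[ 2.28173867e-01,  9.73620230e-01,  5.77918569e-04],
       [ 9.37212549e-01, -2.19802230e-01,  2.70775955e-01],
       [ 2.63759976e-01, -6.12423642e-02, -9.62642222e-01]]), 't': array([-599.43772484,  -35.5392374 ,  376.46055006])} 0.35
[[639.2 374.  100. ]
 [648.  314.5 100. ]
 [492.5 279.5 100. ]
 [481.2 339.5 100. ]] [565.225 326.875 100.   ]
60.1
159.4
61.1
161.7
yaw 12.4997775919702
yaw from wide 9.547826631682213
[ 494.1 -201.3   50. ] [ 493.2 -208.1   50. ]
[ 475.9 -297.7   50. ] [ 475.6 -311.8   50. ]
```

```bash
cat >> h.py <<'E'
def go(p,q):
    "delta from commanded pose p=(x,y,z,yaw) to q"
    a=np.radians(p[3]);d=np.array(q[:3])-p[:3];x=np.array([np.cos(a),np.sin(a)]);y=np.array([np.sin(a),-np.cos(a)])
    t=(q[3]-p[3]+180)%360-180
    print("delta_pos cm",[round(v/10,2) for v in (d[:2]@x,d[:2]@y,-d[2])],"turn",round(-np.radians(t),3))
E
python3 -c "
from h import *
go((137.84,583.97,231.3,166.72),(565,327,260,192))"
python3 -m handwheel '{"claw":[8.5,8.5,8.5,8.5,8.5,8.5,8.5,8.5,8.5,8.5,8.5,8.5,8.5,8.5],"delta_pos":[[-47.5,-15.2,-2.9],[-47.5,-15.2,-2.9],[-47.5,-15.2,-2.9],[-47.5,-15.2,-2.9],[-47.5,-15.2,-2.9],[-47.5,-15.2,-2.9],[-47.5,-15.2,-2.9],[-47.5,-15.2,-2.9],[-47.5,-15.2,-2.9],[-47.5,-15.2,-2.9],[-47.5,-15.2,-2.9],[-47.5,-15.2,-2.9],[-47.5,-15.2,-2.9],[-47.5,-15.2,-2.9]],"turn":[-0.44,-0.44,-0.44,-0.44,-0.44,-0.44,-0.44,-0.44,-0.44,-0.44,-0.44,-0.44,-0.44,-0.44]}' 40
python3 - <<'E'
from h import *
c=get_calibration("wrist");im=snapshot("wrist");print(c,get_state()["joint_positions"])
o=cv2.resize(im,(800,600),interpolation=cv2.INTER_CUBIC)
np.save("wrist1.npy",im); cv2.imwrite("pics/w1.png",o)
import pickle;pickle.dump(c,open("w1.pkl","wb"))
for z in (100,68): print(z,proj(c,np.array([565,327,z]))*800/512)
E
```

```text
delta_pos cm [np.float64(-47.48), np.float64(-15.2), np.float64(-2.87)] turn -0.441
clock: 1.75
ee_pos: [563.9, 328.2, 260.6]
orientation: [180.0, 0.0, -168.0]
contact_force: [0.0, 0.6, 0.3]
grip_width: 0.996
finger_force: 0.0
{'intrinsics': array([[290.88108683,   0.        , 251.07945499],
       [  0.        , 290.88108683, 198.22674043],
       [  0.        ,   0.        ,   1.        ]]), 'k1': 0.02192170112786533, 'R': array([[-0.2103166 ,  0.9776321 ,  0.00155397],
       [ 0.94102369,  0.20200966,  0.27141574],
       [ 0.26503082,  0.05854556, -0.96246095]]), 't': array([-202.10702485, -639.57936342,  236.99989313])} [ 2.72067176e+01  1.40846423e+01  5.76661560e+01  1.77819178e-02
  1.08219346e+02 -7.48495264e+01]
100 [390.78125 288.125  ]
68 [390.78125 278.4375 ]
```

View pics/w1.png

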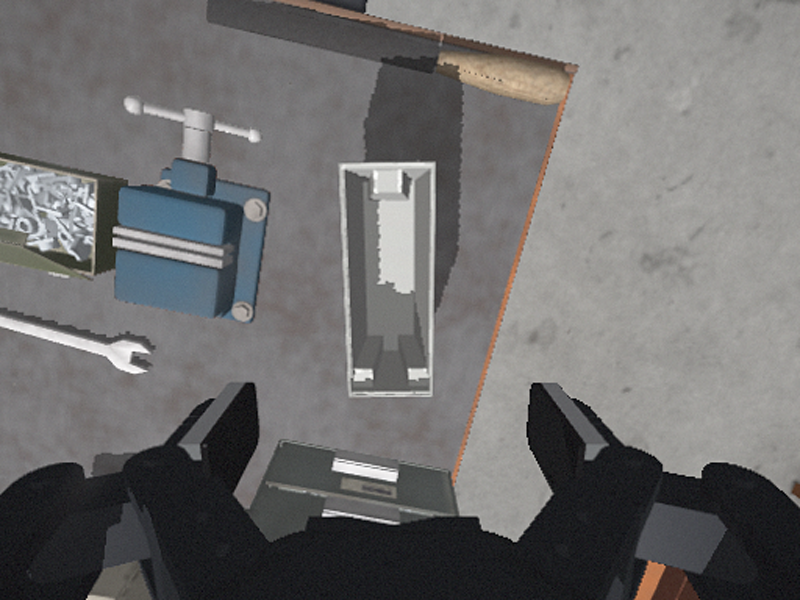

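The wrist view shows the rim corners at (339,164), (435,162), (432,396) and (349,397). The two corner ledges at the bottom confirm that the tongue end is away from the robot.

Run:
```python
from h import *
import pickle;c=pickle.load(open("w1.pkl","rb"))
P=np.array([at(c,(u+.5)*.64-.5,(v+.5)*.64-.5,100) for u,v in [(432,396),(349,397),(339,164),(435,162)]])
print(P,P.mean(0),[np.linalg.norm(P[i]-P[(i+1)%4]).round(1) for i in range(4)])
d=(P[0]+P[1]-P[2]-P[3]);y=np.degrees(np.arctan2(d[1],d[0]));m=P.mean(0);print("yaw",y)
go((565,327,260,192),(m[0],m[1],74,180+y))
```

```text
[[637.3 373.1 100. ]
 [650.8 314.1 100. ]
 [493.2 278.  100. ]
 [479.2 337.  100. ]] [565.125 325.55  100.   ] [np.float64(60.5), np.float64(161.7), np.float64(60.6), np.float64(162.2)]
yaw 12.881900450215534
delta_pos cm [np.float64(0.02), np.float64(-0.14), np.float64(18.6)] turn -0.015
```

```bash
python3 -m handwheel '{"claw":[8.5,8.5,8.5,8.5,8.5,8.5,8.5,5.5,5.5,5.5,5.5,5.5],"delta_pos":[[0,-0.15,4],[0,-0.15,8],[0,-0.15,12],[0,-0.15,15],[0,-0.15,17],[0,-0.15,18.6],[0,-0.15,18.6],[0,-0.15,18.6],[0,-0.15,18.6],[0,-0.15,18.6],[0,-0.15,18.6],[0,-0.15,18.6]],"turn":[-0.015,-0.015,-0.015,-0.015,-0.015,-0.015,-0.015,-0.015,-0.015,-0.015,-0.015,-0.015]}' 40
```

```text
clock: 3.0
ee_pos: [566.5, 326.1, 76.8]
orientation: [179.9, 0.2, -167.2]
contact_force: [-0.3, 0.1, 5.3]
grip_width: 0.718
finger_force: 45.4
```

```bash
python3 -m handwheel '{"claw":[5.5,5.5,5.5,5.5,5.5,5.5,5.5,5.5],"delta_pos":[[0,0,-1],[0,0,-2.5],[0,0,-4],[0,0,-6],[0,0,-9],[0,0,-12.6],[0,0,-12.6],[0,0,-12.6]],"turn":[0,0,0,0,0,0,0,0]}'
python3 - <<'E'
from h import *
c=get_calibration("wrist");im=snapshot("wrist");cv2.imwrite("pics/w2.png",im)
c=get_calibration("top");a=snapshot("top");cv2.imwrite("pics/t2.png",cv2.resize(a[130:250,80:240],None,fx=4,fy=4,interpolation=cv2.INTER_CUBIC))
a=snapshot("top")[130:250,80:400]
o=np.zeros((590,800,3),np.uint8);o[:384,:512]=im;o[390:390+120,:320]=a;cv2.imwrite("pics/c2.png",o)
go((565.4,325.7,200,192.9),(455,32,200,90));go((565.4,325.7,200,192.9),(565.4,325.7,200,90))
E
```

```text
clock: 3.8
ee_pos: [566.2, 325.7, 202.7]
orientation: [179.9, 0.2, -167.2]
contact_force: [-0.6, -0.7, -3.1]
grip_width: 0.712
finger_force: 44.5
delta_pos cm [np.float64(17.32), np.float64(-26.16), np.float64(-0.0)] turn 1.796
delta_pos cm [np.float64(0.0), np.float64(0.0), np.float64(-0.0)] turn 1.796
```

View pics/c2.png

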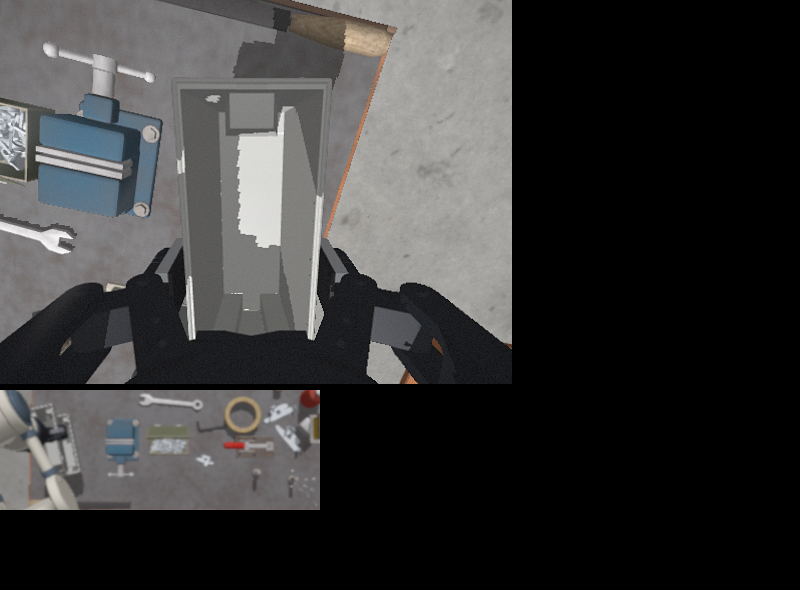

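The tote is held, but 3.1 N could mean that both totes came up. I'll check with the scene camera.

Run:
```python
from h import *
print([get_state()["contact_force"].round(1) for _ in range(1)])
a=snapshot("scene");print(get_state()["contact_force"].round(1));cv2.imwrite("pics/s3.png",cv2.resize(a[60:180,110:250],None,fx=5,fy=5,interpolation=cv2.INTER_CUBIC))
```

```text
[array([ 0.6, -0.6, -3.3])]
[-0.8 -0.5 -2.2]
```

View pics/s3.png

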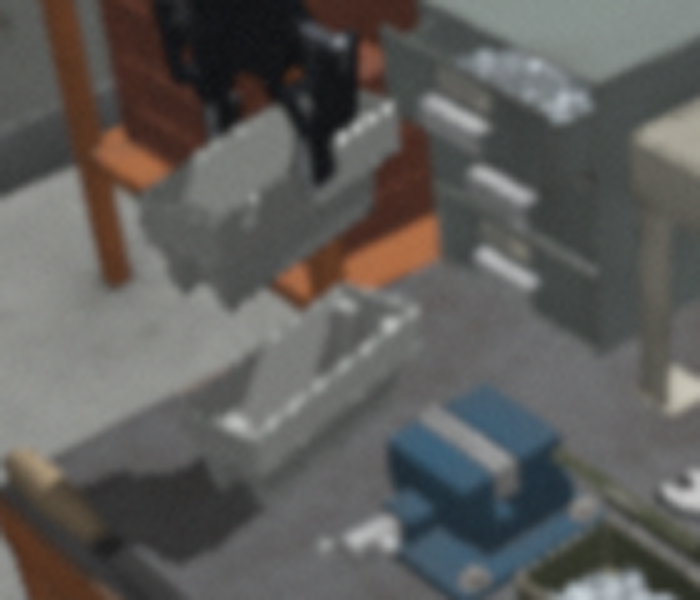

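Only the inner tote came up; the lower one stands on the bench at about (300,390) in the crop. Next I'll check the free spot.

Run:
```python
from h import *
c=get_calibration("top")
for n,u,v,z in [("bar",296,335,40),("bar",333,335,40),("tin",358,303,40),("tin",420,303,40),("latch",434,310,5),("latch",458,320,5),("edge",400,393,0)]: print(n,at(c,u*.64,v*.64,z))
print(get_state()["ee_pos"])
go((565.4,325.7,200,192.9),(455,30,200,90))
```

```text
bar [484.8 203.6  40. ]
bar [484.9 138.1  40. ]
tin [541.7  94.1  40. ]
tin [541.8 -16.   40. ]
latch [531.1 -42.2   5. ]
latch [512.9 -85.9   5. ]
edge [380.2  19.6   0. ]
[564.94936826 325.12422461 198.21313599]
delta_pos cm [np.float64(17.36), np.float64(-26.36), np.float64(-0.0)] turn 1.796
```

```bash
python3 -m handwheel '{"claw":[5.5,5.5,5.5,5.5,5.5,5.5,5.5,5.5,5.5,5.5,5.5,5.5,5.5,5.5,5.5,5.5],"delta_pos":[[1.2,-1.9,0],[2.5,-3.8,0],[3.7,-5.6,0],[5,-7.5,0],[6.2,-9.4,0],[7.4,-11.3,0],[8.7,-13.2,0],[9.9,-15.1,0],[11.2,-16.9,0],[12.4,-18.8,0],[13.6,-20.7,0],[14.9,-22.6,0],[16.1,-24.5,0],[17.36,-26.36,0],[17.36,-26.36,0],[17.36,-26.36,0]],"turn":[0.128,0.256,0.385,0.513,0.641,0.77,0.898,1.026,1.155,1.283,1.411,1.54,1.668,1.796,1.796,1.796]}'
```

```text
clock: 5.6
ee_pos: [454.3, 29.9, 199.5]
orientation: [-179.9, -0.0, 89.9]
contact_force: [-0.3, 0.8, -1.4]
grip_width: 0.713
finger_force: 44.5
```

```bash
python3 -m handwheel '{"claw":[5.5,5.5,5.5,5.5,5.5,5.5,5.5,5.5,5.5],"delta_pos":[[0,0,4],[0,0,8],[0,0,12],[0,0,14],[0,0,15],[0,0,15.2],[0,0,15.4],[0,0,15.5],[0,0,15.5]],"turn":[0,0,0,0,0,0,0,0,0]}'
```

```text
clock: 6.5
ee_pos: [455.4, 30.0, 46.5]
orientation: [179.9, -0.0, 89.9]
contact_force: [-0.4, -0.1, -0.7]
grip_width: 0.714
finger_force: 44.4
```

```bash
python3 -m handwheel '{"claw":[5.5,5.5,5.5,5.5],"delta_pos":[[0,0,0.1],[0,0,0.2],[0,0,0.3],[0,0,0.3]],"turn":[0,0,0,0]}'
```

```text
clock: 6.9
ee_pos: [455.2, 30.0, 44.7]
orientation: [179.9, -0.0, 89.9]
contact_force: [-3.9, 0.4, 8.9]
grip_width: 0.711
finger_force: 45.8
```

```bash
python3 -m handwheel '{"claw":[8.5,8.5,8.5,8.5,8.5,8.5,8.5,8.5,8.5,8.5,8.5,8.5,8.5,8.5,8.5,8.5,8.5,8.5,8.5],"delta_pos":[[0,0,0],[0,0,0],[0,0,0],[0,0,-1],[0,0,-3],[0,0,-7],[0,0,-12],[-3,0.3,-15],[-6,0.6,-18],[-9,0.9,-20.8],[-13,1.2,-20.8],[-17,1.6,-20.8],[-21,2,-20.8],[-25,2.5,-20.8],[-28.5,3,-20.8],[-28.5,3,-20.8],[-28.5,3,-20.8],[-28.5,3,-20.8],[-28.5,3,-20.8]],"turn":[0,0,0,0,0,0,-0.1,-0.23,-0.37,-0.5,-0.64,-0.78,-0.92,-1.06,-1.2,-1.34,-1.48,-1.571,-1.571]}'
python3 - <<'E'
from h import *
import pickle
c=get_calibration("wrist");im=snapshot("wrist");pickle.dump(c,open("w4.pkl","wb"));cv2.imwrite("pics/w4raw.png",im)
cv2.imwrite("pics/w4.png",cv2.resize(im,(800,600),interpolation=cv2.INTER_CUBIC)); print(get_state()["ee_pos"])
E
```

```text
clock: 8.8
ee_pos: [484.0, -255.3, 250.8]
orientation: [-180.0, 0.0, 179.9]
contact_force: [-0.0, -0.5, 0.9]
grip_width: 0.996
finger_force: 0.0
[ 484.00613377 -255.17595837  250.74508744]
```

View pics/w4.png

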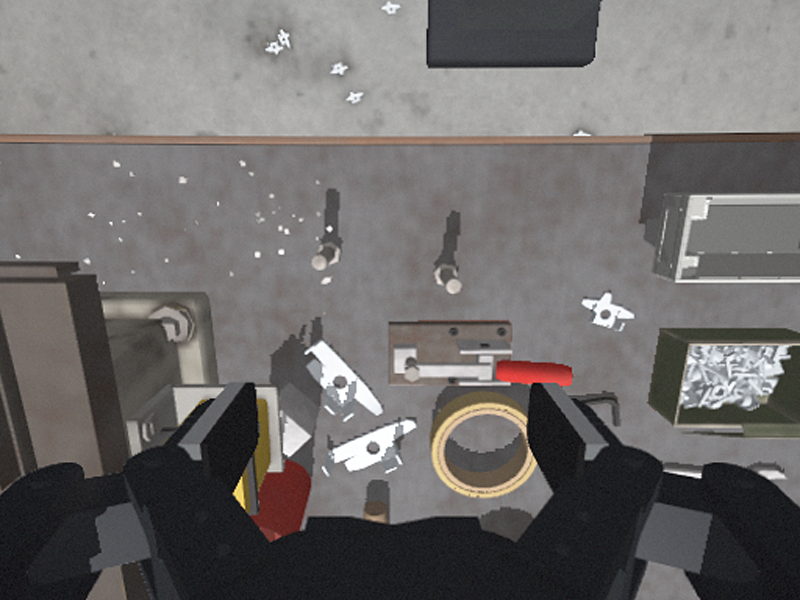

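The wrist view shows the bolt tops at (319,262) and (454,286), with their heads at about (328,250) and (445,272). The tote standing across is at the right.

Run:
```python
from h import *
import pickle;c=pickle.load(open("w4.pkl","rb"))
f=lambda u,v,z: at(c,(u+.5)*.64-.5,(v+.5)*.64-.5,z)
print(f(319,262,50),f(454,286,50),"heads",f(328,250,8),f(445,272,8))
print("tote inside near corner",f(679,280,68),f(694,200,68), f(655,276,68))
im=cv2.imread("pics/w4raw.png");cv2.imwrite("pics/w4b.png",cv2.resize(im[140:195,185:310],None,fx=6,fy=6,interpolation=cv2.INTER_CUBIC))
```

```text
[ 473.6 -311.5   50. ] [ 492.3 -208.4   50. ] heads [ 470.6 -310.3    8. ] [ 489.4 -210.7    8. ]
tote inside near corner [483.9 -49.   68. ] [427.9 -48.6  68. ] [480.9 -66.6  68. ]
```

View pics/w4b.png

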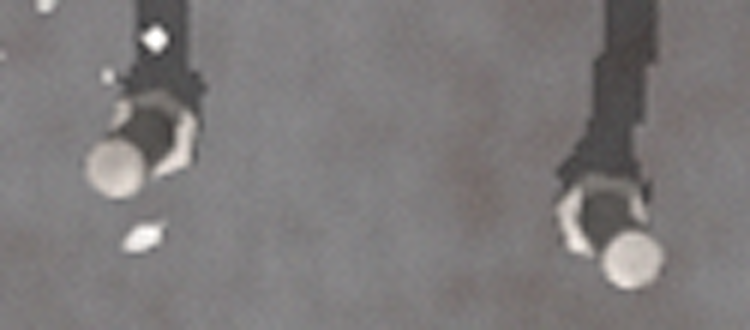

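The tops are confirmed at crop pixels (116,168) and (632,260), so the bolts stand at (473.6,-311.5) and (492.4,-208.4), in agreement with the scene camera. I'll take the left bolt first.

```bash
python3 -m handwheel '{"claw":[4,4,4,4,4,4,4,4,4,4,0.8,0.8,0.8,0.8,0.8,0.8],"delta_pos":[[1.14,-5,3],[1.14,-5.65,7],[1.14,-5.65,11],[1.14,-5.65,15],[1.14,-5.65,15],[1.14,-5.65,18],[1.14,-5.65,21],[1.14,-5.65,22.5],[1.14,-5.65,23.6],[1.14,-5.65,23.6],[1.14,-5.65,23.6],[1.14,-5.65,23.6],[1.14,-5.65,23.6],[1.14,-5.65,23.6],[1.14,-5.65,23.6],[1.14,-5.65,23.6]],"turn":[0,0,0,0,0,0,0,0,0,0,0,0,0,0,0,0]}' 40
python3 - <<'E'
from h import *
a=np.radians(12.9);X=np.array([np.cos(a),np.sin(a)])
for s in (24,-24):
    p=np.array([565.1,325.6])+s*X; print(p.round(1)); go((473.6,-311.5,14,180),(*p,200,102.9)); go((492.4,-208.4,14,180),(*p,200,102.9))
E
```

```text
clock: 10.45
ee_pos: [473.5, -311.9, 16.4]
orientation: [-179.9, 0.1, 179.9]
contact_force: [-0.1, 1.8, 5.4]
grip_width: 0.127
finger_force: 39.0
[588.5 331. ]
delta_pos cm [np.float64(-11.49), np.float64(64.25), np.float64(-18.6)] turn 1.346
delta_pos cm [np.float64(-9.61), np.float64(53.94), np.float64(-18.6)] turn 1.346
[541.7 320.2]
delta_pos cm [np.float64(-6.81), np.float64(63.17), np.float64(-18.6)] turn 1.346
delta_pos cm [np.float64(-4.93), np.float64(52.86), np.float64(-18.6)] turn 1.346
```

```bash
python3 -m handwheel '{"claw":[0.8,0.8,0.8,0.8,0.8,0.8,0.8,0.8,0.8,0.8,0.8,0.8,0.8,0.8,0.8,0.8,0.8,0.8,0.8,0.8],"delta_pos":[[0,0,-3],[0,0,-7],[0,0,-12],[-0.5,3,-16],[-1.3,7.5,-18.6],[-2.1,12,-18.6],[-3,16.5,-18.6],[-3.8,21,-18.6],[-4.6,25.5,-18.6],[-5.4,30,-18.6],[-6.2,34.5,-18.6],[-7,39,-18.6],[-7.8,43.5,-18.6],[-8.6,48,-18.6],[-9.4,52.5,-18.6],[-10.2,57,-18.6],[-11,61.5,-18.6],[-11.5,64.25,-18.6],[-11.5,64.25,-18.6],[-11.5,64.25,-18.6]],"turn":[0,0,0,0.08,0.17,0.27,0.37,0.47,0.57,0.67,0.77,0.87,0.97,1.07,1.17,1.27,1.346,1.346,1.346,1.346]}'
python3 - <<'E'
from h import *
import pickle
c=get_calibration("wrist");im=snapshot("wrist");pickle.dump(c,open("w5.pkl","wb"));cv2.imwrite("pics/w5raw.png",im)
cv2.imwrite("pics/w5.png",cv2.resize(im,(800,600),interpolation=cv2.INTER_CUBIC)); print(get_state()["ee_pos"],get_state()["grip_width"])
E
```

```text
clock: 12.45
ee_pos: [588.6, 330.9, 200.0]
orientation: [-180.0, 0.0, 102.8]
contact_force: [0.5, -1.0, -0.3]
grip_width: 0.124
finger_force: 39.2
[588.76977511 330.05952446 200.3558121 ] 0.12234955646616967
```

View pics/w5.png

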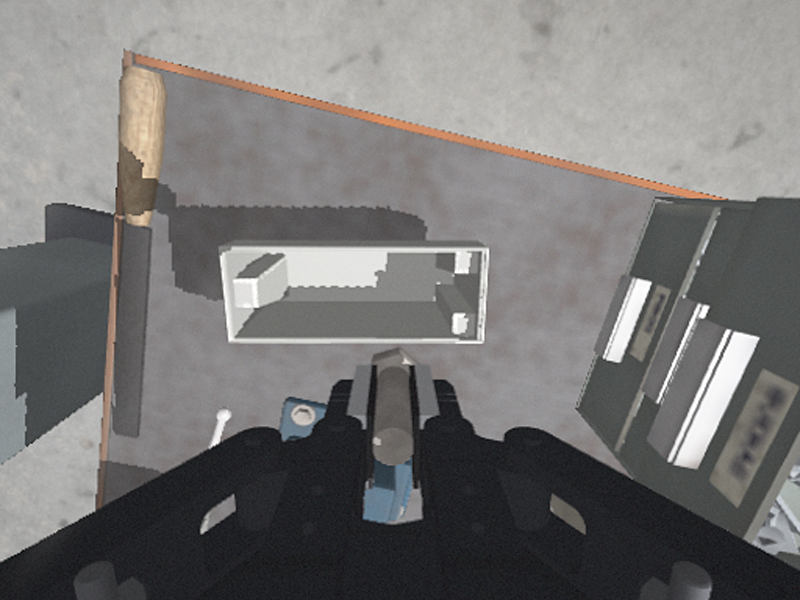

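The wrist view shows the bolt held upright and the lower tote's rim corners at (221,248), (489,246), (484,343) and (229,342).

Run:
```python
from h import *
import pickle;c=pickle.load(open("w5.pkl","rb"))
P=np.array([at(c,(u+.5)*.64-.5,(v+.5)*.64-.5,68) for u,v in [(489,246),(484,343),(229,342),(221,248)]])
m=P.mean(0);print(P,m,[np.linalg.norm(P[i]-P[(i+1)%4]).round(1) for i in range(4)])
d=(P[0]+P[1]-P[2]-P[3]);y=np.degrees(np.arctan2(d[1],d[0]));print("yaw",y)
a=np.radians(y);X=np.array([np.cos(a),np.sin(a)])
for s in (24,-24): print(m[:2]+s*X)
go((588.5,331,200,102.9),(*(m[:2]+24*X),18,90+y))
```

```text
[[637.7 374.   68. ]
 [651.9 313.9  68. ]
 [493.7 278.4  68. ]
 [481.4 336.8  68. ]] [566.175 325.775  68.   ] [np.float64(61.8), np.float64(162.1), np.float64(59.7), np.float64(160.7)]
yaw 13.015903478166233
[589.55838211 331.18031599]
[542.79161789 320.36968401]
delta_pos cm [np.float64(-0.01), np.float64(0.11), np.float64(18.2)] turn -0.002
```

```bash
python3 -m handwheel '{"claw":[0.8,0.8,0.8,0.8,0.8,0.8,0.8,0.8,0.8,0.8],"delta_pos":[[0,0.1,4],[0,0.1,8],[0,0.1,12],[0,0.1,15],[0,0.1,17],[0,0.1,17.6],[0,0.1,17.9],[0,0.1,18.1],[0,0.1,18.2],[0,0.1,18.2]],"turn":[0,0,0,0,0,0,0,0,0,0]}'
```

```text
clock: 13.5
ee_pos: [590.3, 331.2, 19.7]
orientation: [179.9, -0.0, 102.8]
contact_force: [-0.2, -0.3, -0.9]
grip_width: 0.124
finger_force: 39.2
```

```bash
python3 -m handwheel '{"claw":[0.8,0.8,0.8],"delta_pos":[[0,0,0.1],[0,0,0.15],[0,0,0.15]],"turn":[0,0,0]}'
```

```text
clock: 13.8
ee_pos: [590.3, 331.3, 19.0]
orientation: [179.9, -0.0, 102.8]
contact_force: [-2.6, -1.5, 5.0]
grip_width: 0.129
finger_force: 39.8
```

```bash
python3 -c "
from h import *
go((589.5,331.2,16.5,102.9),(492.4,-208.4,200,180))" 
python3 -m handwheel '{"claw":[2.6,2.6,2.6,2.6,2.6,2.6,2.6,2.6,2.6],"delta_pos":[[0,0,0],[0,0,0],[0,0,0],[0,0,-1],[0,0,-3],[0,0,-7],[0,0,-12],[0,0,-16],[0,0,-18.35]],"turn":[0,0,0,0,0,0,0,0,0]}'
```

```text
delta_pos cm [np.float64(-50.43), np.float64(-21.51), np.float64(-18.35)] turn -1.346
clock: 14.7
ee_pos: [590.4, 331.3, 206.5]
orientation: [179.6, -0.1, 102.8]
contact_force: [-0.1, -0.4, 0.5]
grip_width: 0.307
finger_force: 0.0
```

```bash
python3 -m handwheel '{"claw":[4,4,4,4,4,4,4,4,4,4,4,4,4,4,4,4,4],"delta_pos":[[-4,-1.7,0],[-8,-3.4,0],[-12,-5.1,0],[-16,-6.8,0],[-20,-8.5,0],[-24,-10.2,0],[-28,-11.9,0],[-32,-13.6,0],[-36,-15.3,0],[-40,-17,0],[-44,-18.7,0],[-48,-20.5,0],[-50.4,-21.5,0],[-50.4,-21.5,0],[-50.4,-21.5,0],[-50.4,-21.5,0],[-50.4,-21.5,0]],"turn":[-0.1,-0.2,-0.3,-0.4,-0.5,-0.6,-0.7,-0.8,-0.9,-1,-1.1,-1.2,-1.3,-1.346,-1.346,-1.346,-1.346]}'
```

```text
clock: 16.4
ee_pos: [491.6, -207.5, 200.7]
orientation: [-180.0, 0.0, 179.9]
contact_force: [-0.1, -0.7, 0.0]
grip_width: 0.47
finger_force: 0.0
```

```bash
python3 -m handwheel '{"claw":[4,4,4,4,4,4,4,0.8,0.8,0.8,0.8,0.8,0.8],"delta_pos":[[0,0,4],[0,0,8],[0,0,12],[0,0,15],[0,0,17],[0,0,18.6],[0,0,18.6],[0,0,18.6],[0,0,18.6],[0,0,18.6],[0,0,18.6],[0,0,18.6],[0,0,18.6]],"turn":[0,0,0,0,0,0,0,0,0,0,0,0,0]}' 40
python3 -c "
from h import *
go((492.4,-208.4,14,180),(542.7,320.4,200,102.9))"
```

```text
clock: 17.7
ee_pos: [492.6, -208.8, 16.3]
orientation: [-179.9, 0.2, 179.9]
contact_force: [-0.1, -0.0, 5.4]
grip_width: 0.13
finger_force: 39.3
delta_pos cm [np.float64(-5.03), np.float64(52.88), np.float64(-18.6)] turn 1.346
```

```bash
python3 -m handwheel '{"claw":[0.8,0.8,0.8,0.8,0.8,0.8,0.8,0.8,0.8,0.8,0.8,0.8,0.8,0.8,0.8,0.8,0.8,0.8,0.8,0.8],"delta_pos":[[0,0,-3],[0,0,-7],[0,0,-12],[-0.3,3,-16],[-0.6,7,-18.6],[-1,11,-18.6],[-1.4,15,-18.6],[-1.8,19,-18.6],[-2.2,23,-18.6],[-2.6,27,-18.6],[-3,31,-18.6],[-3.4,35,-18.6],[-3.8,39,-18.6],[-4.2,43,-18.6],[-4.6,47,-18.6],[-5,51,-18.6],[-5.03,52.88,-18.6],[-5.03,52.88,-18.6],[-5.03,52.88,-18.6],[-5.03,52.88,-18.6]],"turn":[0,0,0,0.08,0.17,0.27,0.37,0.47,0.57,0.67,0.77,0.87,0.97,1.07,1.17,1.27,1.346,1.346,1.346,1.346]}'
python3 -m handwheel '{"claw":[0.8,0.8,0.8,0.8,0.8,0.8,0.8,0.8,0.8],"delta_pos":[[0,0,4],[0,0,8],[0,0,12],[0,0,15],[0,0,17],[0,0,17.7],[0,0,18.1],[0,0,18.2],[0,0,18.2]],"turn":[0,0,0,0,0,0,0,0,0]}'
```

```text
clock: 19.7
ee_pos: [542.8, 319.5, 200.4]
orientation: [-180.0, 0.0, 102.8]
contact_force: [-1.1, 0.1, -1.4]
grip_width: 0.124
finger_force: 39.1
clock: 20.6
ee_pos: [543.6, 320.7, 20.0]
orientation: [179.9, -0.0, 102.8]
contact_force: [-0.3, 0.4, -0.2]
grip_width: 0.125
finger_force: 39.1
```

Touch down, release and rise, then look from above.

```bash
python3 -m handwheel '{"claw":[0.8,0.8,2.6,2.6,2.6,2.6,2.6,2.6,2.6,2.6,2.6],"delta_pos":[[0,0,0.1],[0,0,0.15],[0,0,0.15],[0,0,0.15],[0,0,0.15],[0,0,-1],[0,0,-3],[0,0,-7],[0,0,-12],[0,0,-18.2],[0,0,-18.2]],"turn":[0,0,0,0,0,0,0,0,0,0,0]}'
python3 - <<'E'
from h import *
im=snapshot("wrist");c=get_calibration("wrist");print(c["t"]);o=im.copy()
import pickle;pickle.dump(c,open("w6.pkl","wb"))
cv2.imwrite("pics/w6.png",cv2.resize(o[130:250,110:350],None,fx=3.2,fy=3.2,interpolation=cv2.INTER_CUBIC))
go((542.7,320.4,200,102.9),(455,30,200,90))
E
```

```text
clock: 21.7
ee_pos: [544.4, 321.5, 209.7]
orientation: [179.3, -0.2, 102.8]
contact_force: [0.8, 0.1, 1.0]
grip_width: 0.303
finger_force: 0.0
[-604.45517261  158.42523186  400.32343786]
delta_pos cm [np.float64(-26.35), np.float64(-15.03), np.float64(-0.0)] turn 0.225
```

View pics/w6.png

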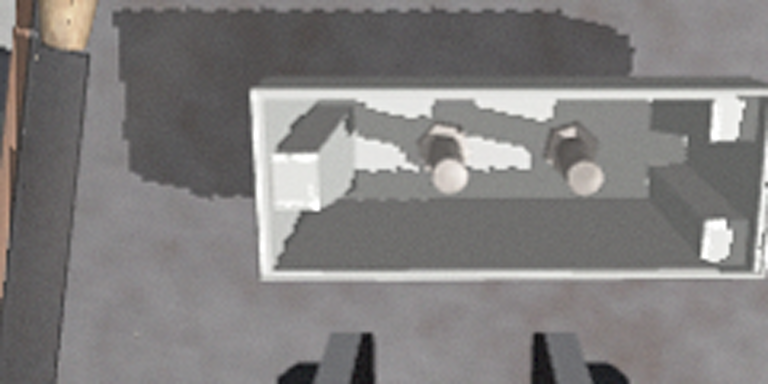

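Both bolts stand upright in the lower tote, tops at crop pixels (450,176) and (585,178). The rim's left corners are at (250,88) and (262,279). I'll check numerically that the tote has not moved and work out the way to the other one.

```bash
python3 - <<'E'
from h import *
import pickle;c=pickle.load(open("w6.pkl","rb"))
f=lambda u,v,z: at(c,110+(u-1)/3.2,130+(v-1)/3.2,z)
print(f(250,88,68),f(262,279,68),f(450,176,52.5),f(585,178,52.5)); print(get_state()["ee_pos"])
E
python3 -m handwheel '{"claw":[8.5,8.5,8.5,8.5,8.5,8.5,8.5,8.5,8.5,8.5,8.5,8.5],"delta_pos":[[-3.3,-1.9,0],[-6.6,-3.8,0],[-9.9,-5.6,0],[-13.2,-7.5,0],[-16.5,-9.4,0],[-19.8,-11.3,0],[-23,-13.2,0],[-26.35,-15.03,0],[-26.35,-15.03,0],[-26.35,-15.03,0],[-26.35,-15.03,0],[-26.35,-15.03,0]],"turn":[0.028,0.056,0.084,0.112,0.14,0.168,0.2,0.225,0.225,0.225,0.225,0.225]}'
python3 - <<'E'
from h import *
im=snapshot("wrist");c=get_calibration("wrist")
import pickle;pickle.dump(c,open("w7.pkl","wb"));cv2.imwrite("pics/w7raw.png",im)
# predicted outer rim corners vs picture: print edge positions along mid lines
g=cv2.cvtColor(im,6).astype(int)
def line(a,b,n=41):
    A,B=np.array(a,float),np.array(b,float)
    for k in range(n):
        X=A+(B-A)*k/(n-1); u,v=proj(c,X); u,v=int(round(u)),int(round(v))
        yield X[:2].round(0).tolist(), g[v,u] if 0<=u<512 and 0<=v<384 else None
for n,a,b in [("-y end",(445,-70,68),(445,-40,68)),("+y end",(445,100,68),(445,130,68)),("-x",(415,20,68),(440,20,68)),("+x",(470,60,68),(495,60,68))]:
    print(n,[(X[1] if 'y' in n else X[0],int(v) if v is not None else None) for X,v in line(a,b,16)])
E
```

```text
[479.4 337.9  68. ] [493.2 278.6  68. ] [545.2 321.3  52.5] [588.6 330.4  52.5]
[544.38726247 321.50262476 208.94436596]
clock: 22.95
ee_pos: [454.4, 31.4, 199.8]
orientation: [-179.9, -0.0, 90.0]
contact_force: [-0.6, 0.3, 1.3]
grip_width: 0.997
finger_force: 0.0
-y end [(-70.0, 121), (-68.0, 124), (-66.0, 124), (-64.0, 122), (-62.0, 125), (-60.0, 123), (-58.0, 132), (-56.0, 131), (-54.0, 126), (-52.0, 128), (-50.0, 211), (-48.0, 207), (-46.0, 156), (-44.0, 100), (-42.0, 105), (-40.0, 109)]
+y end [(100.0, 86), (102.0, 88), (104.0, 85), (106.0, 82), (108.0, 164), (110.0, 222), (112.0, 207), (114.0, 117), (116.0, 121), (118.0, 120), (120.0, 122), (122.0, 121), (124.0, 119), (126.0, 126), (128.0, 123), (130.0, 122)]
-x [(415.0, 87), (417.0, 83), (418.0, 85), (420.0, 80), (422.0, 81), (423.0, 78), (425.0, 142), (427.0, 231), (428.0, 208), (430.0, 195), (432.0, 193), (433.0, 192), (435.0, 195), (437.0, 162), (438.0, 104), (440.0, 120)]
+x [(470.0, 136), (472.0, 92), (473.0, 91), (475.0, 97), (477.0, 98), (478.0, 93), (480.0, 92), (482.0, 90), (483.0, 189), (485.0, 229), (487.0, 127), (488.0, 133), (490.0, 134), (492.0, 138), (493.0, 135), (495.0, 135)]
```

The standing tote is at (455.3,31) and the lower one has not moved. Now I grasp the standing tote again.

```bash
python3 -m handwheel '{"claw":[8.5,8.5,8.5,8.5,8.5,8.5,8.5,5.5,5.5,5.5,5.5,5.5],"delta_pos":[[0.1,0,4],[0.1,0,8],[0.1,0,12],[0.1,0,14],[0.1,0,15],[0.1,0,15.7],[0.1,0,15.7],[0.1,0,15.7],[0.1,0,15.7],[0.1,0,15.7],[0.1,0,15.7],[0.1,0,15.7]],"turn":[0,0,0,0,0,0,0,0,0,0,0,0]}' 40
python3 -m handwheel '{"claw":[5.5,5.5,5.5,5.5,5.5,5.5,5.5],"delta_pos":[[0,0,-1],[0,0,-3],[0,0,-6],[0,0,-10],[0,0,-14],[0,0,-15.7],[0,0,-15.7]],"turn":[0,0,0,0,0,0,0]}'
python3 -c "
from h import *
go((455,31,200,90),(565.7,325.8,200,13))"
```

```text
clock: 24.2
ee_pos: [455.5, 31.4, 45.1]
orientation: [179.8, -0.0, 89.9]
contact_force: [0.2, -0.1, 5.7]
grip_width: 0.709
finger_force: 46.2
clock: 24.9
ee_pos: [455.5, 31.3, 204.1]
orientation: [179.7, 0.0, 89.9]
contact_force: [-0.3, 0.5, -1.6]
grip_width: 0.712
finger_force: 45.4
delta_pos cm [np.float64(29.48), np.float64(11.07), np.float64(-0.0)] turn 1.344
```

```bash
python3 -m handwheel '{"claw":[5.5,5.5,5.5,5.5,5.5,5.5,5.5,5.5,5.5,5.5,5.5,5.5,5.5,5.5,5.5,5.5,5.5],"delta_pos":[[2.3,0.9,0],[4.6,1.7,0],[6.9,2.6,0],[9.2,3.5,0],[11.5,4.3,0],[13.8,5.2,0],[16.1,6,0],[18.4,6.9,0],[20.7,7.8,0],[23,8.6,0],[25.3,9.5,0],[27.5,10.3,0],[29.48,11.07,0],[29.48,11.07,0],[29.48,11.07,0],[29.48,11.07,0],[29.48,11.07,0]],"turn":[0.1,0.2,0.3,0.41,0.52,0.62,0.73,0.83,0.93,1.03,1.14,1.24,1.344,1.344,1.344,1.344,1.344]}'
python3 - <<'E'
from h import *
s=get_state();print(s["ee_pos"],s["orientation"])
E
```

```text
clock: 26.6
ee_pos: [565.5, 325.1, 200.1]
orientation: [180.0, 0.0, 12.9]
contact_force: [-0.3, 0.1, -1.7]
grip_width: 0.713
finger_force: 45.3
[565.5205214  325.08703175 200.13188116] [1.79983283e+02 2.10837270e-02 1.28762005e+01]
```

```bash
python3 -m handwheel '{"claw":[5.5,5.5,5.5,5.5,5.5,5.5,5.5,5.5],"delta_pos":[[0,0,3],[0,0,6],[0,0,8],[0,0,8.6],[0,0,8.9],[0,0,9.1],[0,0,9.2],[0,0,9.2]],"turn":[0,0,0,0,0,0,0,0]}'
python3 -m handwheel '{"claw":[5.5,5.5,5.5],"delta_pos":[[0,0,0.1],[0,0,0.2],[0,0,0.2]],"turn":[0,0,0]}'
```

```text
clock: 27.4
ee_pos: [566.1, 326.2, 109.6]
orientation: [-180.0, -0.1, 12.9]
contact_force: [-0.3, 0.2, -1.7]
grip_width: 0.717
finger_force: 45.3
clock: 27.7
ee_pos: [565.6, 326.0, 106.2]
orientation: [180.0, 0.0, 12.9]
contact_force: [-0.9, -0.4, -1.3]
grip_width: 0.715
finger_force: 45.3
```

```bash
python3 -m handwheel '{"claw":[5.5,5.5,5.5,5.5],"delta_pos":[[0,0,0.1],[0,0,0.2],[0,0,0.25],[0,0,0.25]],"turn":[0,0,0,0]}'
```

```text
clock: 28.1
ee_pos: [565.8, 326.0, 105.2]
orientation: [-180.0, -0.1, 12.9]
contact_force: [-3.7, -1.4, 4.9]
grip_width: 0.715
finger_force: 46.1
```

It touched at TCP height 105.2, which is 60 mm above its standing height on the bench (45), so it sits on the ledges. I'll release and retreat.

```bash
python3 -m handwheel '{"claw":[6.6,7.2,8.5,8.5,8.5,8.5,8.5,8.5,8.5,8.5,8.5,8.5,8.5],"delta_pos":[[0,0,0],[0,0,0],[0,0,0],[0,0,0],[0,0,-1],[0,0,-3],[0,0,-6],[0,0,-10],[0,0,-14],[0,0,-17],[0,0,-20],[0,0,-20],[0,0,-20]],"turn":[0,0,0,0,0,0,0,0,0,0,0,0,0]}'
python3 - <<'E'
from h import *
im=snapshot("wrist");c=get_calibration("wrist");cv2.imwrite("pics/w8.png",im)
g=cv2.cvtColor(im,6).astype(int)
a=np.radians(13);X=np.array([np.cos(a),np.sin(a),0]);Y=np.array([-np.sin(a),np.cos(a),0])
C=np.array([565.7,325.8,128])
def prof(o,d,r):
    out=[]
    for k in r:
        u,v=proj(c,C+o+d*k);u,v=int(round(u)),int(round(v));out.append((k,int(g[v,u]) if 0<=u<512 and 0<=v<384 else None))
    return out
R1=range(24,42,1);R2=range(74,92,1)
for off in (-50,0,50):
    print("+Y @",off,prof(X*off,Y,R1));print("-Y @",off,prof(X*off,-Y,R1))
for off in (-20,20): print("+X @",off,prof(Y*off,X,R2)); print("-X @",off,prof(Y*off,-X,R2))
E
```

```text
clock: 29.4
ee_pos: [565.9, 326.0, 305.3]
orientation: [-180.0, -0.2, 12.9]
contact_force: [-0.1, -0.3, -0.2]
grip_width: 0.996
finger_force: 0.0
+Y @ -50 [(24, 120), (25, 115), (26, 131), (27, 166), (28, 193), (29, 193), (30, 143), (31, 69), (32, 66), (33, 63), (34, 66), (35, 64), (36, 64), (37, 65), (38, 64), (39, 69), (40, 67), (41, 68)]
-Y @ -50 [(24, 82), (25, 83), (26, 81), (27, 97), (28, 144), (29, 187), (30, 171), (31, 97), (32, 97), (33, 106), (34, 115), (35, 114), (36, 114), (37, 110), (38, 108), (39, 108), (40, 106), (41, 109)]
+Y @ 0 [(24, 121), (25, 117), (26, 131), (27, 173), (28, 173), (29, 194), (30, 149), (31, 75), (32, 66), (33, 67), (34, 69), (35, 67), (36, 71), (37, 68), (38, 66), (39, 66), (40, 70), (41, 69)]
-Y @ 0 [(24, 86), (25, 84), (26, 80), (27, 98), (28, 144), (29, 186), (30, 175), (31, 115), (32, 114), (33, 114), (34, 112), (35, 116), (36, 111), (37, 115), (38, 114), (39, 117), (40, 112), (41, 118)]
+Y @ 50 [(24, 118), (25, 116), (26, 129), (27, 167), (28, 197), (29, 165), (30, 115), (31, 115), (32, 109), (33, 109), (34, 112), (35, 113), (36, 118), (37, 1
[... 367 characters left out ...]
), (84, 111), (85, 110), (86, 113), (87, 111), (88, 112), (89, 114), (90, 109), (91, 109)]
-X @ -20 [(74, 175), (75, 175), (76, 177), (77, 181), (78, 207), (79, 207), (80, 220), (81, 150), (82, 111), (83, 111), (84, 113), (85, 119), (86, 116), (87, 119), (88, 119), (89, 117), (90, 115), (91, 111)]
+X @ 20 [(74, 78), (75, 74), (76, 140), (77, 197), (78, 167), (79, 216), (80, 223), (81, 128), (82, 121), (83, 122), (84, 123), (85, 120), (86, 118), (87, 120), (88, 121), (89, 119), (90, 121), (91, 121)]
-X @ 20 [(74, 175), (75, 175), (76, 175), (77, 180), (78, 206), (79, 206), (80, 219), (81, 133), (82, 65), (83, 65), (84, 70), (85, 69), (86, 72), (87, 68), (88, 68), (89, 73), (90, 70), (91, 63)]
```

The rim fits the predicted outline at 128 mm on all four sides, so the tote is stacked, level and centred. I'm handing in.

```bash
python3 -c "
from plant import job_done
print(job_done())"
```

```text
the job is handed in; nothing more can be done
None
```

The job is handed in at about 29 s: both bolts stand in the lower tote and the other tote, turned end for end, sits level on its ledges; the gauge block, spanner and latch were not handled, though I took no final pictures of them.

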